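# Open the disc guard of a bench polisher through its interlock

### The job

Get the bench polisher ready for a disc change: turn the red isolator clockwise until it comes up solid against its stop, then turn the black selector clockwise as far as it goes, and then, squeezing the orange thumb release in the guard's grip, slide the yellow guard fully open, away from you. Leave all three like that, let go, and do not disturb the pliers, the knife and the blue cap.

Things in the scene. Friction and masses are not known exactly. Their poses are not given: they have to be found in the camera images.
- console: The bench polisher: a fixed blue housing 260 (x) by 440 (y) by 80 mm high. Origin at the centre of its underside; x points away from the operator (along the guard's travel), y to the left, z up. On its flat top, at 80 mm: red isolator at x -30, y -130 mm; black selector at x -30, y +10 mm; yellow sliding guard at y +140 mm between two 14 mm high aluminium rails (at y +68 and +212 mm).
- isolator_grip (a point): Point on the isolator's upright axis, 36 mm above the housing's top, the height to grip. The isolator is a black disc 50 mm across and 11 mm high that carries a red bar grip 46 mm long, 14 mm thick, its top 52 mm above the housing's top. This frame turns with the knob: x along the bar, y across its thickness, z up. A white line on top marks the bar's -x end.
- isolator (a joint): Its angle, rad, growing clockwise seen from above; at 0 the bar lies along the console's x. Starts at 0 to 0.4; friction (0.1 N m) holds it. It meets a solid stop somewhere between 1.95 and 2.6 (sector of green marks); where differs each time and must be felt: it turns freely under 0.2 N m, at the stop the moment climbs past 0.5 N m. Only at the stop (within about 0.08 rad) is the selector free.
- selector_grip (a point): Point on the selector's upright axis, 36 mm above the housing's top, the height to grip. Same shape and sizes as the isolator, with a black bar; the frame turns with the knob, x along the bar.
- selector (a joint): Angle of the selector in rad, growing clockwise seen from above; 0 as it starts, bar along the console's x. Locked (under 0.1 rad of play) until the isolator is at its stop, then it turns to its end at 1.3 rad (green mark) against 0.08 N m of friction and stays. Unless it is turned fully, the guard is bolted.
- guard_grip (a point): Centre of the guard's grip, 38 mm above the housing's top; axes as the console's. The grip is an upright black block, 26 mm (x) by 30 mm (y), its top 56 mm above the housing's top, standing on the yellow guard plate (120 by 130 mm, top 12 mm above the housing's top). Moves with the guard.
- release_face (a point): Centre of the outer face of the orange thumb release, on the grip's -y side, 36 mm above the housing's top: a pad 20 mm (x) by 30 mm high that stands 6 mm proud of the block (36 mm over block and pad). Pinching the block across y presses it in.
- release (a joint): How far the release is pressed in, m: 0 free, 0.0055 fully in. Sprung: 3 N to start, 8 N fully in. Pressed less than about 4 mm, its pawl locks the guard in a rack with a tooth every 20 mm all along the travel, so it must be held in all the way.
- guard (a joint): Travel of the guard along the console's +x in m: 0 shut, 0.10 fully open at its end stop. Friction 2.5 N.
- pliers: Loose pliers with black handles, 160 by 45 mm, 12 mm high, lying on the bench; origin at the pivot's underside. Leave alone.
- knife: Loose grey utility knife, 140 by 24 mm, 14 mm high, lying on the bench; origin under its handle's middle. Leave alone.
- cap: Loose small blue plastic cup, 48 mm across, 32 mm high, standing on the housing behind the knobs; origin at its underside. Leave alone.

How it is judged:
By the outcome, as a careful person would: the job done as asked, in the order asked, and still so for the second after the job is handed in, with the robot touching nothing.
It also fails if it takes over 72 s, if anything falls off the work surface, if the arm or the gripper's body presses on something with over 40 N, if the wrist force passes 120 N, or if a joint passes its speed limit or range.

### The arm

A 6-joint arm with a two-finger parallel gripper is mounted at the origin on the work surface. World frame = base frame: x ahead of the robot, y to its left, z up, the work surface at z = 0. Lengths are in m, angles in rad, forces in N, time in s.
With the tool pointing down it reaches from about 0.35 to 0.775 m from the base axis. Payload 5.5 kg.
Tool frame: the origin (TCP) lies between the finger pads; the fingertips stand 17 mm ahead of it and the grasp point (between the pads) lies 2 mm behind it; z points along the fingers, y is the line along which they close (so a half turn about z gives the same grasp; the last joint's range is limited). The gripper opens to 85 mm and grips with 20 to 120 N. Pads are 22 mm wide; open, the fingers measure 114 mm over their backs; the gripper's body (76 mm by 85 mm) begins 54 mm behind the grasp point. The pads swing forward as they close: fully open they stand 13 mm farther back than shut.
Start: joints at [1.039, 0.313, 0.046, 1.304, 0, 1.431], TCP at [0.22, 0.531, 0.248] pointing down, gripper open.
Joint ranges: [-2.76, 2.76], [-0.86, 1.69], [-1.03, 1.26], [-2.2, 2.34], [-1.47, 1.5], [-3.14, 3.14]. Speed limits (rad/s): [2.57, 2.57, 3.14, 3.14, 3.14, 3.14].

### API

Orientations are given as a rotation vector (axis times angle).
In Python, from workcell import ctrl gives the robot as it stands.
- The arm moves only by the tool servo_tool, never from a script. Its argument "plan" is a list of rows, each a list of 3 entries, a list of its own where there are three numbers: the finger opening in m, from 0 to 0.0854, then the shift along the world's x, y, z in m, then the turn about the world's z in degrees. A call has 1 to 8 rows; each row shifts and turns the commanded pose from where the row before left it; what a row does not reach is not made up. A row lasts 1/10 s, in which the tool goes at most 50 mm and 8.59 degrees, less where a joint would pass 70% of its speed; a pose out of reach is approached as far as the arm can. A call is refused whole if a number of a shift passes 0.05 or a number of a turn 8.59, either way. A call with a gripper value outside its range is refused whole. The fingers move at their own pace and stop on an object; "squeeze" is the grip in N (left out, the last holds). Time passes only in rows, so rows that do not move let the fingers close. It gives the time, the measured TCP pose, the force, the opening and the grip force at its end, in the units of the state.
- ctrl.get_state(): the state, without advancing time (a new reading comes with each control period).
- ctrl.read_camera(name): name is "scene" or "top" or "wrist"; returns (picture, depth): 400x640x3 uint8, red, green, blue; 400x640 float32, m along the optical axis (not along the pixel's ray), 0 where there is no reading.
- ctrl.get_calibration(name): a dict with "K" (3x3 intrinsics, pixels), "eye" and "rotation" of the camera in the world. Camera axes: x right, y down, z forward; pixel columns grow to the right and rows downward; lengths in m; the calibration is good to about 2 mm. A picture is of the moment at which its call begins: read the wrist's pose just before it. get_calibration takes no time and is no camera call; for the wrist camera it gives the pose at the moment of the call.
- ctrl.sign_off(): hands the job in; it is judged then, once.
The state is a dict: "t": time; "joints": joint angles; "qd": joint speeds; "joint_torque": joint torques, N m; "tool_pos": TCP position; "eef_rot": TCP orientation; "wrist_force": force on the tool from outside, world axes, zero at the start; "torque": the same for the moment, N m; "finger_gap": finger opening in m; "grip_force": force on a finger pad.
Only numpy, scipy, OpenCV 4.12 (cv2) and the standard library are available. Lean on these libraries where they do the work, as an engineer would, in place of code of your own. Each camera call takes 0.05 s, during which the arm holds its last target. There are 200 camera calls.

## Working session

There is one attempt and no reset: what is moved stays moved. The work goes in short steps, Python scripts to look and compute and a tool call to move; the robot and the scene stay as the last step left them, time stands still between calls to the robot, and variables do not carry over. Pictures are saved under pics/ and viewed, at most 10 in all, crops included, and the job is handed in when it is done.

Besides the shell and the picture viewer there is one more tool, called after "Request:" as name(argument=value, ...) on one line, values as JSON. servo_tool: Moves the arm, as the interface text tells. Its arguments: {"type":"object","properties":{"plan":{"type":"array","items":{"type":"array"}},"squeeze":{"type":"number"}},"required":["plan"]}

```bash
mkdir -p pics; python3 - <<'E'
from workcell import ctrl
import cv2,numpy as np
s=ctrl.get_state(); print(s)
for n in ["top","scene"]:
    im,d=ctrl.read_camera(n); cv2.imwrite(f"pics/{n}0.png",im[...,::-1]); np.savez(f"pics/{n}0.npz",im=im,d=d,**ctrl.get_calibration(n))
    print(ctrl.get_calibration(n))
E
```

```text
{'t': 0.0, 'joints': array([1.03940806e+00, 3.13998994e-01, 4.49815888e-02, 1.30357318e+00,
       1.46013565e-05, 1.43120495e+00]), 'qd': array([-0.00206364,  0.0005452 ,  0.00146591,  0.00072108, -0.00014901,
        0.00025283]), 'joint_torque': array([-2.72977588e-03, -4.80629396e+01,  2.98530596e+01,  1.94814656e-02,
       -2.09617524e-04, -3.31734896e-05]), 'tool_pos': array([0.21932497, 0.53102206, 0.24741069]), 'eef_rot': array([-6.11386459e-01, -3.08090994e+00,  2.65322792e-03]), 'wrist_force': array([-0.07689998,  0.41584483,  0.263235  ]), 'torque': array([ 0.00949974,  0.02155407, -0.02627421]), 'grip_force': 0.0, 'finger_gap': 0.08525367485492431}
{'K': array([[439.00380459,   0.        , 333.47552773],
       [  0.        , 439.00380459, 198.90859443],
       [  0.        ,   0.        ,   1.        ]]), 'eye': array([ 0.36718828, -0.00277952,  1.42472613]), 'rotation': array([-2.12314393,  2.18538108, -0.13607516])}
{'K': array([[371.27867946,   0.        , 326.48532824],
       [  0.        , 371.27867946, 198.18972194],
       [  0.        ,   0.        ,   1.        ]]), 'eye': array([ 1.27342225, -0.31797167,  0.8836221 ]), 'rotation': array([-1.99458785, -1.3539508 ,  0.57046912])}
```

View pics/top0.png

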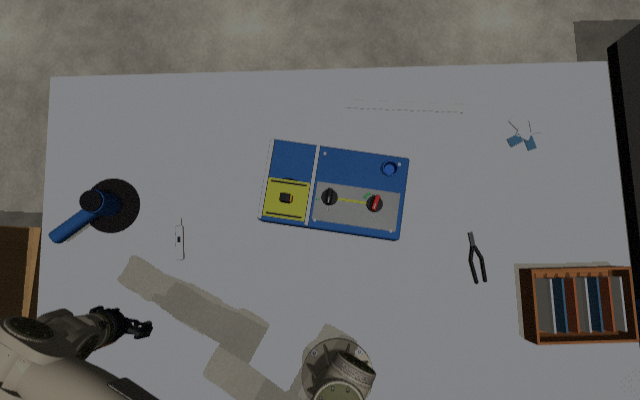

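The console is near pixel (335,190), with the guard at (287,198), selector at (330,197), isolator at (375,203) and cap at (390,169). I'll enlarge it.

```bash
python3 - <<'E'
import cv2
im=cv2.imread("pics/top0.png")[130:250,255:415]
cv2.imwrite("pics/topc.png",cv2.resize(im,None,fx=5,fy=5,interpolation=cv2.INTER_CUBIC))
E
```

```text
(no output)
```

View pics/topc.png

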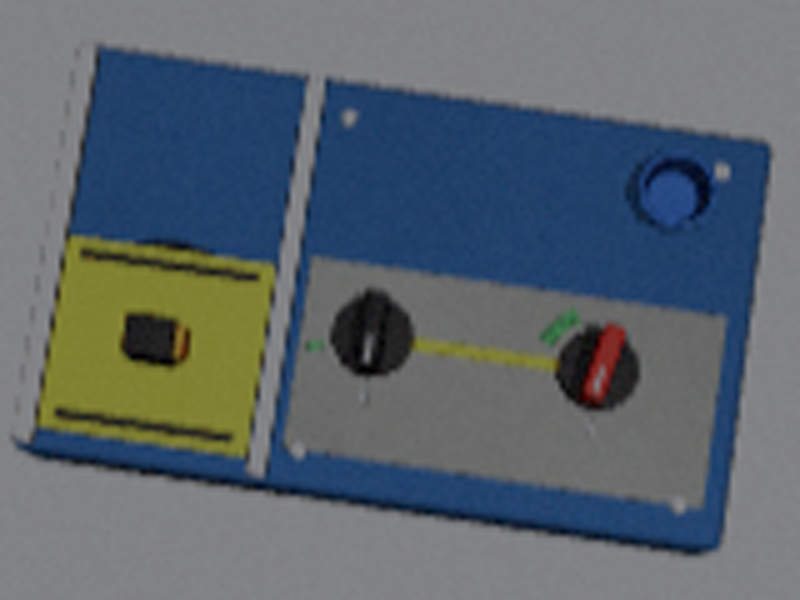

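The selector disc is at crop (372,333), the isolator disc at (597,367), the far right housing corner at (770,143) and the grip top at about (150,338). The isolator bar runs from (595,400) to (615,328), white end near.

```bash
cat > h.py <<'E'
import numpy as np
from scipy.spatial.transform import Rotation as R
def at(c,u,v,z):
    r=R.from_rotvec(c["rotation"]).as_matrix()@np.linalg.solve(c["K"],[u,v,1]); e=c["eye"]
    return e+r*(z-e[2])/r[2]
E
python3 - <<'E'
from h import *
c=np.load("pics/top0.npz")
f=lambda u,v,z:at(c,255+u/5-.4,130+v/5-.4,z)
s=f(372,333,.091);i=f(597,367,.091);k=f(770,143,.08);g=f(150,338,.136);cap=f(670,190,.112)
b0,b1=f(595,400,.132),f(615,328,.132)
for n,p in dict(s=s,i=i,k=k,g=g,cap=cap,c1=f(95,45,.094)).items(): print(n,p.round(4))
d=s-i; yaw=np.arctan2(-d[0],d[1]); print("yaw",yaw,np.hypot(*d[:2]))
print("bar",np.arctan2(*(b1-b0)[[1,0]]), ((b0+b1)/2).round(4))
ex=np.array([np.cos(yaw),np.sin(yaw)]);ey=np.array([-ex[1],ex[0]])
o=(s[:2]+i[:2])/2+.03*ex+.06*ey; print("o",o)
for n,x,y in [("iso",-.03,-.13),("sel",-.03,.01),("guard",0,.14),("k",.13,-.22)]: print(n,o+x*ex+y*ey)
E
```

```text
s [0.5475 0.0106 0.091 ]
i [ 0.5225 -0.1264  0.091 ]
k [ 0.6615 -0.2411  0.08  ]
g [0.5423 0.1417 0.136 ]
cap [ 0.6271 -0.1732  0.112 ]
c1 [0.733 0.178 0.094]
yaw -0.18040600168502263 0.13926212873614152
bar -0.3090377682682663 [ 0.5194 -0.1275  0.132 ]
o [ 0.57527883 -0.00428596]
iso [ 0.52243993 -0.12679331]
sel [0.54755999 0.01093462]
guard [0.60039889 0.13344197]
k [ 0.66369467 -0.24404133]
```

Request:
servo_tool(plan=[[0.085,[0.02,-0.043,0],0.6],[0.085,[0.02,-0.043,0],0.6],[0.085,[0.02,-0.043,0],0.6],[0.085,[0.02,-0.043,0],0.6],[0.085,[0.02,-0.043,0],0.6],[0.085,[0.02,-0.043,0],0.6],[0.085,[0.02,-0.043,0],0.6],[0.085,[0.02,-0.043,0],0.6]], squeeze=50)

```text
t: 0.9
tool_pos: [0.3797, 0.1857, 0.2482]
eef_rot: [-0.481, -3.105, -0.0]
wrist_force: [2.1, 0.4, -0.4]
finger_gap: 0.085
grip_force: 0.0
```

Request:
servo_tool(plan=[[0.06,[0.02,-0.043,-0.005],0],[0.06,[0.02,-0.043,-0.005],0],[0.06,[0.02,-0.043,-0.005],0],[0.06,[0.02,-0.043,-0.005],0],[0.06,[0.02,-0.043,-0.005],0],[0.06,[0.02,-0.043,-0.005],0],[0.06,[0.02,-0.043,-0.005],0],[0.06,[0,0,0],0]])

```text
t: 1.7
tool_pos: [0.5213, -0.1185, 0.2116]
eef_rot: [0.491, 3.103, -0.002]
wrist_force: [0.3, 0.3, -0.2]
finger_gap: 0.0599
grip_force: 0.0
```

```bash
python3 - <<'E'
from workcell import ctrl
import cv2,numpy as np
s=ctrl.get_state(); print(s["t"],s["tool_pos"],s["eef_rot"],s["torque"],s["joints"])
c=ctrl.get_calibration("wrist")
im,d=ctrl.read_camera("wrist"); cv2.imwrite("pics/w0.png",im[...,::-1]); np.savez("pics/w0.npz",d=d,**c)
E
```

```text
1.7 [ 0.52133215 -0.11847575  0.21163431] [ 4.90834082e-01  3.10299522e+00 -1.70865685e-03] [0.0208857  0.04988287 0.00961355] [-3.73095004e-01  2.48787479e-01 -1.31571579e-01  1.19018773e+00
 -1.05889067e-03 -5.93333124e-02]
```

View pics/w0.png

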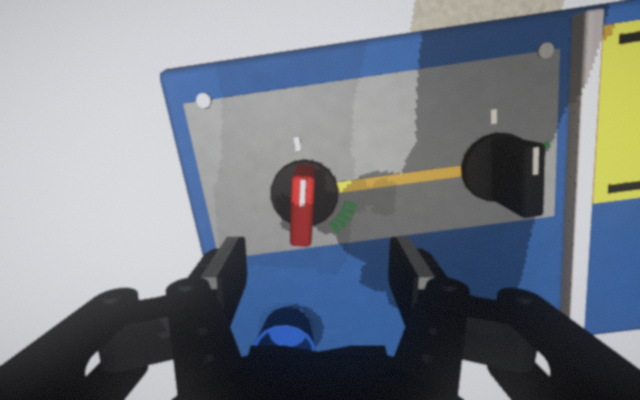

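The wrist view shows the isolator disc at (305,193) and its bar from about (303,172) to (300,240). The selector disc is around (500,168).

```bash
python3 - <<'E'
from h import *
c=np.load("pics/w0.npz"); print(c["K"],c["eye"])
print(at(c,305,193,.091),at(c,499,168,.091), at(c,302,209,.132))
a,b=at(c,303,178,.132),at(c,301,240,.132); print(a,b,np.arctan2(*(b-a)[[1,0]]))
print(at(c,203,100,.08),at(c,546,50,.08),at(c,285,322,.112))
E
```

```text
[[355.13893457   0.         317.21727123]
 [  0.         355.13893457 191.72670226]
 [  0.           0.           1.        ]] [ 0.45852725 -0.09899421  0.33757885]
[ 0.51933557 -0.12867906  0.091     ] [0.54414728 0.00727846 0.091     ] [ 0.51821253 -0.12866992  0.132     ]
[ 0.50011424 -0.12194762  0.132     ] [ 0.53718951 -0.13571861  0.132     ] -0.35563990559707576
[ 0.43572269 -0.17673468  0.08      ] [0.47714283 0.05712146 0.08      ] [ 0.60214158 -0.17095787  0.112     ]
```

Request:
servo_tool(plan=[[0.05,[0,-0.01,-0.02],-1.2],[0.05,[0,0,-0.02],0],[0.05,[0,0,0],0]])

```text
t: 2.05
tool_pos: [0.5171, -0.1219, 0.1707]
eef_rot: [-0.513, -3.094, -0.003]
wrist_force: [0.0, 0.2, 0.3]
finger_gap: 0.0499
grip_force: 0.0
```

Request:
servo_tool(plan=[[0.05,[0.002,-0.006,-0.02],0],[0.05,[0,0,-0.02],0],[0.05,[0,0,-0.015],0],[0.05,[0,0,0],0],[0.05,[0,0,0],0]])

```text
t: 2.55
tool_pos: [0.5216, -0.1288, 0.1193]
eef_rot: [0.513, 3.099, 0.0]
wrist_force: [-0.4, 0.3, 0.7]
finger_gap: 0.0503
grip_force: 0.0
```

Request:
servo_tool(plan=[[0.03,[0,0,-0.002],0],[0.0,[0,0,0],0],[0.0,[0,0,0],0],[0.0,[0,0,0],0],[0.0,[0,0,0],0]], squeeze=40)

```text
t: 3.05
tool_pos: [0.5222, -0.1292, 0.1173]
eef_rot: [0.513, 3.098, 0.001]
wrist_force: [0.0, 3.9, 6.1]
finger_gap: 0.0139
grip_force: 40.1
```

```bash
cat > st.py <<'E'
from workcell import ctrl
import numpy as np
s=ctrl.get_state(); e=s["eef_rot"]
psi=2*np.arctan2(e[1],e[0])-np.pi/2
print(s["t"],s["tool_pos"].round(4),"psi deg",np.degrees(psi).round(2)%180,"T",s["torque"].round(3),"F",s["wrist_force"].round(1),s["finger_gap"],s["grip_force"],"q",s["joints"].round(2), "tau6",s["joint_torque"][5])
E
python3 st.py
```

```text
3.05 [ 0.5222 -0.1292  0.1173] psi deg 71.18 T [ 0.636 -0.017  0.022] F [0.  3.9 6.1] 0.013868767619082012 40.12733817100525 q [-0.39  0.32 -0.28  0.97  0.   -0.06] tau6 0.03405782044865191
```

Request:
servo_tool(plan=[[0,[0,0,0],-6],[0,[0,0,0],-8],[0,[0,0,0],-8],[0,[0,0,0],-8],[0,[0,0,0],-8],[0,[0,0,0],-8]])

```text
t: 3.65
tool_pos: [0.5217, -0.1298, 0.1173]
eef_rot: [1.691, 2.646, -0.0]
wrist_force: [-1.8, 1.5, 6.8]
finger_gap: 0.0135
grip_force: 40.2
```

```bash
python3 st.py
```

```text
3.65 [ 0.5217 -0.1298  0.1173] psi deg 24.84 T [0.247 0.443 0.089] F [-1.8  1.5  6.8] 0.013497422087868976 40.21713137626648 q [-0.39  0.32 -0.28  0.97 -0.    0.74] tau6 -1.3295304402709007
```

Request:
servo_tool(plan=[[0,[0,0,0],-8],[0,[0,0,0],-8],[0,[0,0,0],-8],[0,[0,0,0],-8],[0,[0,0,0],-8],[0,[0,0,0],-6],[0,[0,0,0],-4]])

```text
t: 4.35
tool_pos: [0.5208, -0.1297, 0.1173]
eef_rot: [2.65, 1.686, -0.002]
wrist_force: [-3.5, 1.3, 8.0]
finger_gap: 0.0135
grip_force: 40.5
```

```bash
python3 st.py
```

```text
4.35 [ 0.5208 -0.1297  0.1173] psi deg 154.94 T [0.171 0.901 0.155] F [-3.5  1.3  8. ] 0.013463622601274842 40.474539399147034 q [-0.39  0.32 -0.28  0.97 -0.    1.62] tau6 -0.3969634138047695
```

Request:
servo_tool(plan=[[0,[0,0,0],-3],[0,[0,0,0],-3],[0,[0,0,0],-2],[0,[0,0,0],0]])

```text
t: 4.75
tool_pos: [0.5207, -0.1296, 0.1173]
eef_rot: [2.76, 1.501, -0.002]
wrist_force: [-3.5, 1.9, 9.5]
finger_gap: 0.0131
grip_force: 40.7
```

```bash
python3 st.py
```

```text
4.75 [ 0.5207 -0.1296  0.1173] psi deg 147.09 T [ 0.267  1.021 -0.105] F [-3.5  1.9  9.5] 0.01309217952222034 40.6570565700531 q [-0.39  0.32 -0.28  0.97 -0.    1.75] tau6 0.09098571259528399
```

Request:
servo_tool(plan=[[0,[0,0,0],-2],[0,[0,0,0],-2],[0,[0,0,0],-2],[0,[0,0,0],0]])

```text
t: 5.15
tool_pos: [0.5207, -0.1296, 0.1173]
eef_rot: [2.834, 1.355, -0.002]
wrist_force: [-4.6, 1.4, 8.1]
finger_gap: 0.0132
grip_force: 40.7
```

```bash
python3 st.py
```

```text
5.15 [ 0.5207 -0.1296  0.1173] psi deg 141.09 T [ 0.277  0.928 -0.098] F [-4.6  1.4  8.1] 0.013231319389630469 40.69133162498474 q [-0.39  0.32 -0.28  0.97 -0.    1.86] tau6 0.08767657913267612
```

Request:
servo_tool(plan=[[0,[0,0,0],-2],[0,[0,0,0],-2],[0,[0,0,0],-2]])

```text
t: 5.45
tool_pos: [0.5206, -0.1295, 0.1173]
eef_rot: [2.902, 1.204, -0.002]
wrist_force: [-4.4, 2.5, 10.4]
finger_gap: 0.0134
grip_force: 40.5
```

```bash
python3 st.py
```

```text
5.45 [ 0.5206 -0.1295  0.1173] psi deg 135.07 T [0.404 1.119 0.108] F [-4.4  2.5 10.4] 0.013392495862432581 40.53127706050873 q [-0.39  0.32 -0.28  0.97 -0.    1.96] tau6 -0.25322601199150085
```

Request:
servo_tool(plan=[[0,[0,0,0],-2],[0,[0,0,0],-2],[0,[0,0,0],-2]])

```text
t: 5.75
tool_pos: [0.5206, -0.1295, 0.1173]
eef_rot: [-2.961, -1.05, 0.002]
wrist_force: [-4.9, 2.5, 10.4]
finger_gap: 0.0137
grip_force: 40.6
```

```bash
python3 st.py
```

```text
5.75 [ 0.5206 -0.1295  0.1173] psi deg 129.07 T [0.323 1.103 0.116] F [-4.9  2.5 10.4] 0.013680848242646444 40.61608672142029 q [-0.39  0.32 -0.28  0.97 -0.    2.07] tau6 -0.2528121694922447
```

Request:
servo_tool(plan=[[0,[0,0,0],-2],[0,[0,0,0],-2],[0,[0,0,0],-2]], squeeze=80)

```text
t: 6.05
tool_pos: [0.5202, -0.1293, 0.1174]
eef_rot: [3.01, 0.9, -0.003]
wrist_force: [-9.8, 1.4, 12.2]
finger_gap: 0.0131
grip_force: 93.2
```

```bash
python3 st.py
```

```text
6.05 [ 0.5202 -0.1293  0.1174] psi deg 123.31 T [0.088 0.88  2.223] F [-9.8  1.4 12.2] 0.013130419204240979 93.2290996145457 q [-0.39  0.32 -0.28  0.97 -0.    2.17] tau6 1.8857509642839432
```

Request:
servo_tool(plan=[[0,[0,0,0],-2],[0,[0,0,0],-2]])

```text
t: 6.25
tool_pos: [0.52, -0.1291, 0.1175]
eef_rot: [3.038, 0.799, -0.004]
wrist_force: [-10.7, 1.4, 12.6]
finger_gap: 0.0133
grip_force: 123.8
```

```bash
python3 st.py
```

```text
6.25 [ 0.52   -0.1291  0.1175] psi deg 119.47999999999999 T [-0.023  0.866  3.4  ] F [-10.7   1.4  12.6] 0.01334885551627316 123.79062416497618 q [-0.39  0.32 -0.28  0.97 -0.    2.23] tau6 3.086226135492325
```

Request:
servo_tool(plan=[[0,[0,0,0],3],[0,[0,0,0],2]])

```text
t: 6.45
tool_pos: [0.5202, -0.1294, 0.1174]
eef_rot: [3.0, 0.931, -0.004]
wrist_force: [-8.0, 1.6, 10.6]
finger_gap: 0.013
grip_force: 83.1
```

```bash
python3 st.py
```

```text
6.45 [ 0.5202 -0.1294  0.1174] psi deg 124.47 T [0.09  0.912 1.422] F [-8.   1.6 10.6] 0.013029359709275838 83.0962872505188 q [-0.39  0.32 -0.28  0.97 -0.    2.15] tau6 1.7078706622123718
```

Request:
servo_tool(plan=[[0,[0,0,0],2],[0,[0,0,0],0]], squeeze=40)

```text
t: 6.65
tool_pos: [0.5203, -0.1295, 0.1173]
eef_rot: [2.985, 0.978, -0.003]
wrist_force: [-6.4, 1.1, 10.5]
finger_gap: 0.0127
grip_force: 79.5
```

```bash
python3 st.py
```

```text
6.65 [ 0.5203 -0.1295  0.1173] psi deg 126.27000000000001 T [0.294 1.148 0.716] F [-6.4  1.1 10.5] 0.01272565186900626 79.46318864822388 q [-0.39  0.32 -0.28  0.97 -0.    2.12] tau6 0.5290689133107662
```

Request:
servo_tool(plan=[[0.05,[0,0,0],0],[0.05,[0,0,0],0],[0.05,[0,0,0.03],0],[0.05,[0,0,0.03],0],[0.05,[0,0,0.02],8.5],[0.05,[0.005,0.028,0],8.5],[0.05,[0.005,0.028,0],8.5],[0.05,[0.005,0.028,0],8.5]])

```text
t: 7.45
tool_pos: [0.537, -0.0451, 0.1964]
eef_rot: [2.566, 1.811, 0.001]
wrist_force: [0.9, -0.1, 0.4]
finger_gap: 0.0498
grip_force: 0.0
```

Request:
servo_tool(plan=[[0.05,[0.005,0.028,0],8.5],[0.05,[0.005,0.026,0],8.5],[0.05,[0,0,0],8.5],[0.05,[0,0,0],8.5],[0.05,[0,0,0],8.5],[0.05,[0,0,0],8.5],[0.05,[0,0,0],8.5],[0.05,[0,0,0],8.5]])

```text
t: 8.25
tool_pos: [0.5468, 0.0083, 0.196]
eef_rot: [1.113, 2.938, -0.0]
wrist_force: [-0.1, 0.5, 0.9]
finger_gap: 0.0501
grip_force: 0.0
```

Request:
servo_tool(plan=[[0.05,[0,0,0],8.5],[0.05,[0,0,0],8.5],[0.05,[0,0,0],8.5],[0.05,[0,0,0],4],[0.05,[0,0,0],0],[0.05,[0,0,0],0]])

```text
t: 8.85
tool_pos: [0.5467, 0.0083, 0.1961]
eef_rot: [-0.341, -3.123, 0.0]
wrist_force: [-0.0, -0.1, 0.0]
finger_gap: 0.0499
grip_force: 0.0
```

```bash
python3 st.py; python3 - <<'E'
from workcell import ctrl
import cv2,numpy as np
c=ctrl.get_calibration("wrist")
im,d=ctrl.read_camera("wrist"); cv2.imwrite("pics/w1.png",im[...,::-1]); np.savez("pics/w1.npz",d=d,**c)
E
```

```text
8.85 [0.5467 0.0083 0.1961] psi deg 77.54000000000002 T [ 0.003 -0.001 -0.004] F [-0.  -0.1  0. ] 0.04993265278050816 0.0 q [-0.13  0.28 -0.13  1.16 -0.    0.09] tau6 -0.039528426714241505
```

View pics/w1.png

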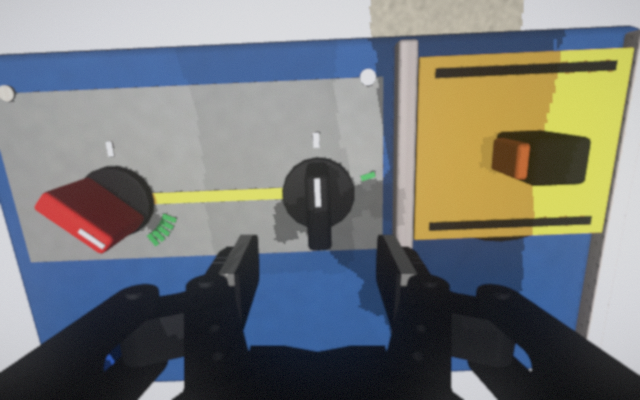

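The isolator is turned to its stop. The selector bar is upright at (318,215), between the fingers, and the guard block is at (540,157).

Request:
servo_tool(plan=[[0.05,[-0.001,0,-0.03],1],[0.05,[0,0,-0.03],0],[0.05,[0,0,-0.019],0],[0.03,[0,0,0],0],[0.0,[0,0,0],0],[0.0,[0,0,0],0],[0.0,[0,0,0],0],[0.0,[0,0,0],0]], squeeze=40)

```text
t: 9.7
tool_pos: [0.5463, 0.0088, 0.1184]
eef_rot: [0.31, 3.124, 0.001]
wrist_force: [-0.1, 3.2, 1.9]
finger_gap: 0.0133
grip_force: 42.9
```

```bash
python3 st.py
```

```text
9.7 [0.5463 0.0088 0.1184] psi deg 78.66 T [ 0.463  0.039 -0.065] F [-0.1  3.2  1.9] 0.013301859233287867 42.86602735519409 q [-0.13  0.33 -0.26  0.98  0.    0.07] tau6 -0.060036065988242626
```

Request:
servo_tool(plan=[[0,[0,0,0],-4],[0,[0,0,0],-6],[0,[0,0,0],-6]])

```text
t: 10.0
tool_pos: [0.5462, 0.0086, 0.1184]
eef_rot: [0.748, 3.049, 0.001]
wrist_force: [-0.2, 1.6, 1.2]
finger_gap: 0.0134
grip_force: 43.2
```

```bash
python3 st.py
```

```text
10.0 [0.5462 0.0086 0.1184] psi deg 62.43 T [0.327 0.114 0.109] F [-0.2  1.6  1.2] 0.013448944892600088 43.15072238445282 q [-0.13  0.33 -0.26  0.98  0.    0.35] tau6 -1.0062188655138016
```

It turns freely, so the selector is unlocked.

Request:
servo_tool(plan=[[0,[0,0,0],-7],[0,[0,0,0],-8],[0,[0,0,0],-8],[0,[0,0,0],-8],[0,[0,0,0],-8],[0,[0,0,0],-7],[0,[0,0,0],-4],[0,[0,0,0],-3]])

```text
t: 10.8
tool_pos: [0.5456, 0.0083, 0.1184]
eef_rot: [2.029, 2.397, 0.0]
wrist_force: [-1.6, 0.7, 2.8]
finger_gap: 0.0137
grip_force: 43.3
```

```bash
python3 st.py
```

```text
10.8 [0.5456 0.0083 0.1184] psi deg 9.51 T [0.21  0.492 0.031] F [-1.6  0.7  2.8] 0.013749727392429087 43.33959639072418 q [-0.13  0.33 -0.26  0.98 -0.    1.27] tau6 -0.3371795453131199
```

Request:
servo_tool(plan=[[0,[0,0,0],-2],[0,[0,0,0],-2]])

```text
t: 11.0
tool_pos: [0.5456, 0.0083, 0.1184]
eef_rot: [2.11, 2.326, 0.0]
wrist_force: [-0.9, 1.3, 2.7]
finger_gap: 0.0133
grip_force: 43.3
```

```bash
python3 st.py
```

```text
11.0 [0.5456 0.0083 0.1184] psi deg 5.57 T [0.21  0.582 0.123] F [-0.9  1.3  2.7] 0.013290966906123296 43.34318518638611 q [-0.13  0.33 -0.26  0.98 -0.    1.34] tau6 -0.27055847458541393
```

Request:
servo_tool(plan=[[0,[0,0,0],-1.5],[0,[0,0,0],-1.5]])

```text
t: 11.2
tool_pos: [0.5457, 0.0084, 0.1184]
eef_rot: [2.168, 2.272, 0.0]
wrist_force: [-3.6, 0.3, 6.3]
finger_gap: 0.0135
grip_force: 62.9
```

```bash
python3 st.py
```

```text
11.2 [0.5457 0.0084 0.1184] psi deg 2.71 T [0.108 0.744 1.306] F [-3.6  0.3  6.3] 0.01347807448659315 62.92478720890358 q [-0.13  0.33 -0.26  0.98 -0.    1.39] tau6 1.0923754423856735
```

Request:
servo_tool(plan=[[0,[0,0,0],1.5],[0.05,[0,0,0],0],[0.05,[0,0,0],0],[0.06,[0,0,0.03],0],[0.085,[0,0,0.03],8.5],[0.085,[0,0,0.025],8.5]])

```text
t: 11.8
tool_pos: [0.546, 0.0082, 0.2037]
eef_rot: [1.769, 2.595, 0.0]
wrist_force: [-0.1, -0.6, 0.5]
finger_gap: 0.0839
grip_force: 0.0
```

```bash
python3 st.py; python3 - <<'E'
from h import *
c=np.load("pics/w1.npz"); d=c["d"]
v,u=np.mgrid[110:210,470:620]; z=d[110:210,470:620]
r=np.stack([u,v,np.ones_like(u)],-1)@np.linalg.inv(c["K"]).T*z[...,None]
P=r@R.from_rotvec(c["rotation"]).as_matrix().T+c["eye"]
m=(P[...,2]>.128)&(P[...,2]<.142)
q=P[m]; print(m.sum(), q.mean(0)); 
y=-.185; ex=np.array([np.cos(y),np.sin(y)]);ey=np.array([-ex[1],ex[0]])
g=np.array([.546,.0083])
a=(q[:,:2]-g)@ex; b=(q[:,:2]-g)@ey
lo=np.percentile(np.c_[a,b],[3,97],axis=0); print(lo, "want b ctr .13"); ca=lo[:,0].mean()
print("grip",g+ca*ex+.13*ey, "by range", g+lo.mean(0)@np.array([ex,ey]))
E
```

```text
11.8 [0.546  0.0082 0.2037] psi deg 21.43 T [ 0.044 -0.031 -0.004] F [-0.1 -0.6  0.5] 0.0838920743845026 0.0 q [-0.13  0.27 -0.12  1.18 -0.    1.06] tau6 1.5977396070957184
3417 [0.54089015 0.13622708 0.13510954]
[[-0.04029312  0.10897259]
 [-0.01626335  0.14176873]] want b ctr .13
grip [0.54211735 0.1412834 ] by range [0.5412658  0.13673305]
```

Request:
servo_tool(plan=[[0.07,[-0.001,0.033,0],8],[0.07,[-0.001,0.033,0],8],[0.07,[-0.001,0.033,0],8],[0.07,[-0.001,0.033,0],8],[0.07,[0,0,0],8.5],[0.07,[0,0,0],8.5],[0.07,[0,0,0],8.5],[0.07,[0,0,0],0]])

```text
t: 12.6
tool_pos: [0.5418, 0.1405, 0.2022]
eef_rot: [0.311, 3.126, -0.0]
wrist_force: [-0.7, 0.1, 0.3]
finger_gap: 0.0701
grip_force: 0.0
```

```bash
python3 st.py; python3 - <<'E'
from workcell import ctrl
import cv2,numpy as np
c=ctrl.get_calibration("wrist")
im,d=ctrl.read_camera("wrist"); cv2.imwrite("pics/w2.png",im[...,::-1]); np.savez("pics/w2.npz",d=d,**c)
E
```

```text
12.6 [0.5418 0.1405 0.2022] psi deg 78.64 T [ 0.025  0.002 -0.008] F [-0.7  0.1  0.3] 0.07006470972653923 0.0 q [ 0.11  0.3  -0.09  1.18 -0.    0.31] tau6 -1.037554107606411
```

View pics/w2.png

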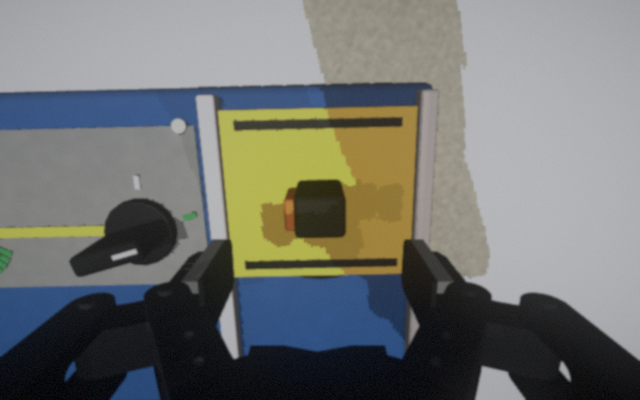

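The grip block at (320,208), with the orange pad at (290,210), is centred between the fingers at columns 232 and 405.

Request:
servo_tool(plan=[[0.07,[0,0,-0.03],0.8],[0.07,[0,0,-0.03],0],[0.07,[0,0,-0.025],0],[0.05,[0,0,0],0],[0.0,[0,0,0],0],[0.0,[0,0,0],0],[0.0,[0,0,0],0],[0.0,[0,0,0],0]], squeeze=50)

```text
t: 13.45
tool_pos: [0.5425, 0.1415, 0.1189]
eef_rot: [0.289, 3.126, 0.003]
wrist_force: [-0.0, 5.9, 0.1]
finger_gap: 0.0294
grip_force: 52.9
```

```bash
python3 st.py
```

```text
13.45 [0.5425 0.1415 0.1189] psi deg 79.45 T [0.411 0.25  0.008] F [-0.   5.9  0.1] 0.029409042954639374 52.94428288936615 q [ 0.11  0.35 -0.22  0.99  0.    0.3 ] tau6 -0.0006448228123190347
```

Request:
servo_tool(plan=[[0,[0.005,-0.001,0],0],[0,[0.01,-0.002,0],0],[0,[0.01,-0.002,0],0],[0,[0,0,0],0]])

```text
t: 13.85
tool_pos: [0.5689, 0.1368, 0.119]
eef_rot: [0.288, 3.124, 0.005]
wrist_force: [3.7, 6.0, -3.6]
finger_gap: 0.0292
grip_force: 52.8
```

Request:
servo_tool(plan=[[0,[0.011,-0.002,0],0],[0,[0.011,-0.002,0],0],[0,[0.011,-0.002,0],0],[0,[0.011,-0.002,0],0],[0,[0.011,-0.002,0],0],[0,[0.008,-0.002,0],0],[0,[0,0,0],0]])

```text
t: 14.55
tool_pos: [0.6319, 0.1256, 0.119]
eef_rot: [0.287, 3.125, 0.007]
wrist_force: [3.8, 10.0, -2.2]
finger_gap: 0.0294
grip_force: 53.1
```

Request:
servo_tool(plan=[[0,[0.004,-0.001,0],0],[0,[0.004,-0.001,0],0],[0,[0,0,0],0]])

```text
t: 14.85
tool_pos: [0.6388, 0.1243, 0.119]
eef_rot: [0.286, 3.126, 0.008]
wrist_force: [1.7, 10.7, -1.4]
finger_gap: 0.0298
grip_force: 53.3
```

Request:
servo_tool(plan=[[0,[0.002,-0.001,0],0],[0,[0.002,-0.001,0],0],[0,[0.002,0,0],0]])

```text
t: 15.15
tool_pos: [0.6407, 0.124, 0.1189]
eef_rot: [-0.284, -3.124, -0.011]
wrist_force: [-14.6, 15.8, 10.1]
finger_gap: 0.0297
grip_force: 54.7
```

Request:
servo_tool(plan=[[0,[0,0,0],0],[0.065,[0,0,0],0],[0.065,[0,0,0],0],[0.065,[0,0,0],0],[0.065,[0,0,0.04],0],[0.065,[0,0,0.04],0],[0.065,[-0.03,0,0.04],0],[0.065,[-0.04,0,0.02],0]])

```text
t: 15.95
tool_pos: [0.5762, 0.1188, 0.2612]
eef_rot: [0.291, 3.121, 0.002]
wrist_force: [0.1, 0.7, 0.6]
finger_gap: 0.0654
grip_force: 0.0
```

Request:
servo_tool(plan=[[0.065,[-0.04,0.04,0],0],[0.065,[-0.04,0.04,0],0],[0.065,[-0.03,0.04,0],0],[0.065,[0,0.04,0],0],[0.065,[0,0.04,0],0],[0.065,[0,0,0],0],[0.065,[0,0,0],0]])

```text
t: 16.65
tool_pos: [0.4731, 0.3106, 0.2576]
eef_rot: [0.287, 3.128, 0.0]
wrist_force: [0.8, -0.7, 0.4]
finger_gap: 0.0648
grip_force: 0.0
```

```bash
python3 st.py; python3 - <<'E'
from workcell import ctrl
import cv2,numpy as np
im,d=ctrl.read_camera("top"); cv2.imwrite("pics/top1.png",cv2.resize(im[130:250,255:415,::-1],None,fx=5,fy=5,interpolation=cv2.INTER_CUBIC))
E
```

```text
16.65 [0.4731 0.3106 0.2576] psi deg 79.52 T [ 0.004  0.037 -0.007] F [ 0.8 -0.7  0.4] 0.06478150634533085 0.0 q [ 0.44  0.29  0.04  1.32 -0.    0.62] tau6 0.03597835544496775
```

View pics/top1.png

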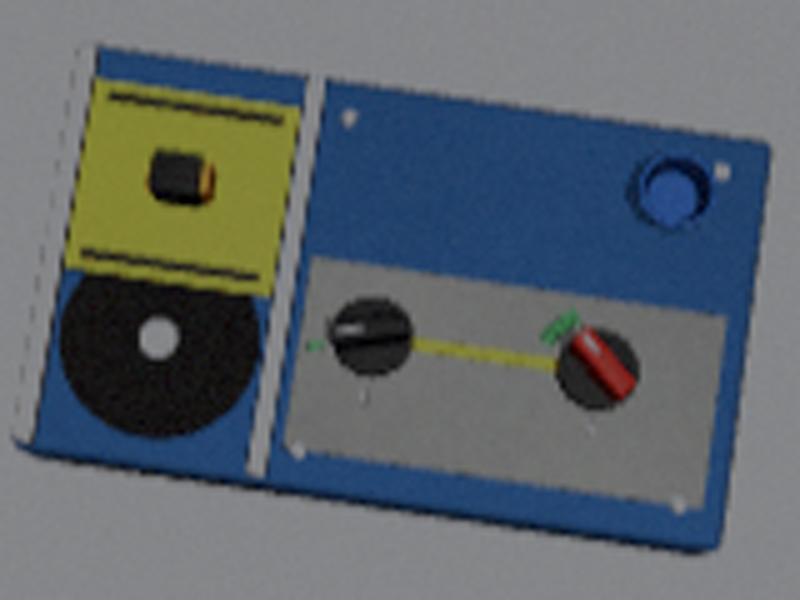

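The guard is open with the disc exposed. The selector is at its green mark, the isolator is in the green sector, and the cap has not moved. I'll do one sub-pixel check of the guard travel.

```bash
python3 - <<'E'
import cv2,numpy as np
a=cv2.imread("pics/topc.png");b=cv2.imread("pics/top1.png")
from scipy.ndimage import center_of_mass
def yc(i,x0,x1,y0,y1): 
    h=cv2.cvtColor(i,cv2.COLOR_BGR2HSV); m=cv2.inRange(h,(22,100,60),(35,255,255))[:,:290]; return cv2.boundingRect(m),np.array(center_of_mass(m))
A,B=yc(a,0,0,0,0),yc(b,0,0,0,0); d=B[1]-A[1]; print(A,B,d,np.hypot(*d)/5*(1.4247-.092)/439.0)
t=a[240:440,60:250]; r=cv2.matchTemplate(b,t,cv2.TM_CCOEFF_NORMED); p=cv2.minMaxLoc(r)
dx,dy=p[3][0]-60,p[3][1]-240; print(p,dx,dy,np.hypot(dx,dy)/5*(1.4247-.095)/439)
E
```

```text
((36, 237, 239, 218), array([345.56704949, 156.32765981])) ((63, 79, 227, 216), array([189.97682157, 180.65664638])) [-155.59022792   24.32898657] 0.09561491156890953
(-0.48946115374565125, 0.9243143796920776, (63, 250), (86, 81)) 26 -159 0.09759923031016689
```

```bash
python3 -c "
from workcell import ctrl
print(ctrl.sign_off())"
```

```text
the job is handed in; nothing more can be done
None
```

The job is handed in at about 17 s: the isolator and selector were each turned clockwise until the moment rose sharply at the stop, then the guard was slid about 98–100 mm to its end stop and released, with the cap unmoved and the arm never going near the pliers or knife.

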